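Tug-test a push-fit pipe joint with a spring scale

TASK

Tug-test the push-fit pipe joint: pick up the spring scale, drop its hook over the cross bar of the stirrup clamped on the blue pipe, and pull level and in line with the pipe, until the red pointer stands at the orange marker, without overshooting it. Keep the load on: the program finishes while you are still holding the scale there. Handle only the scale, and leave everything else on the table where it is.

Things in the scene. Friction and masses are not known exactly. Their poses are not given: they have to be found in the camera images.
- scale: Flat spring scale, 0.2 kg, lying face up (white face, black slot), hook pointing to the robot's left (+y, within 0.5 rad). Case 30 mm wide, 26 thick, x = -115 to +100 mm; black grip end x = -107 to -25 mm, with a 42 mm wide flange and a ring behind it to x = -143. Origin on the underside below the zero graduation; x towards the hook, z out of the face. The pull line is 13 mm above the underside.
- grip (a point): Middle of the black grip end of the scale, at x = -70 mm, 13 mm above the underside: grip it here across the 30 mm width. Axes as the scale.
- hook (a point): Seat of the 5 mm wire hook: centre of the bar when pulled home in it. On the pull line at scale x = 142 mm plus joint plunger; axes as the scale. The hook is open underneath: lowered over the bar, it takes it with the bar's centre 5 to 15 mm behind the seat (towards the case), best 10 mm. The tip hangs 12.5 mm below the seat; the bow's inner top is 10 mm above it.
- plunger (a joint): How far the sprung rod with the hook and red pointer is drawn out of the scale, m: 0 relaxed, 0.085 at its stop. The spring pulls it back with 2 N + 250 N/m.
- marker (a joint): Where the orange marker stands on the scale's face, in the same measure as joint plunger (m, 0.030 to 0.060): the pointer is at the marker when plunger equals marker. Stiff; it stays where it is set.
- pointer (a point): Red pointer, a 3 mm bar across the slot of the scale's face, fixed to the rod. Axes as the scale; it moves along +x (towards the hook) as the rod is drawn out. Graduations are 5 mm apart.
- marker_line (a point): The line of the orange marker, a 4 mm wide tab beside the slot (on the +y edge of the face, this point is over the slot). Axes as the scale.
- rig: Fixed plywood board, 240 x 160 x 18 mm: white push-fit coupling, brass valve with red lever (top 98 mm high), blue 22 mm pipe whose axis is 62 mm above the table and whose free end points to the robot's right (-y, within 0.25 rad). Origin on the table; x runs along the pipe into the coupling, so the pull is along -x. Board from x = -40 to +200 mm, pipe end at x = -62 mm.
- bar (a point): Middle of the cross bar of the steel stirrup clamped on the pipe's end: 6 mm round bar along the rig's y, 40 mm of it straight and free, 62 mm above the table, at rig x = -100 mm. 35 mm clear between bar and pipe end for the hook's tip. Axes as the rig. When hooked, the scale's x axis points along the rig's x.
- jar_small: Bystander: glass jar with steel lid, 80 mm wide, about 115 mm tall; origin at its underside.
- bowl: Bystander: wooden bowl, 170 mm wide, 60 mm tall; origin at its underside.
- screwdriver: Bystander: screwdriver, 200 mm long, lying flat; origin at its underside.
- wrench: Bystander: steel wrench, 200 mm long, lying flat; origin at its underside.
- tee: Bystander: spare white push-fit tee, about 92 mm long, 32 mm tall; origin at its underside.

How it is judged (in metres and radians):
On the way, in this order (a step that is already met when the one before it is completed fails the run):
1. the hook is over the stirrup's bar, the scale lifted off the table (x of bar in the frame of hook between -0.02 and 0.008 m and z of bar in the frame of hook between -0.009 and 0.009 m and y of bar in the frame of hook between -0.022 and 0.022 m and height (world z) of scale above 0.03 m and contact force between the fingers and scale above 3 N), for 0.2 s.
2. the scale is drawn out to the marker against the pipe (x of bar in the frame of hook between -0.02 and 0.008 m and z of bar in the frame of hook between -0.009 and 0.009 m and y of bar in the frame of hook between -0.022 and 0.022 m and angle between the x axis of scale and the x axis of rig, either way round below 0.2 rad and angle between scale's own z axis and vertical below 0.2 rad and x of pointer in the frame of marker_line between -0.004 and 0.004 m and contact force between scale and rig above 5 N), for 0.5 s.
At the end, for the whole second after the job is handed in: The hook is over the stirrup's bar and carries more than 5 N against it, the red pointer stands within 4 mm of the orange marker and still, and the gripper holds the scale off the table, level and in line with the pipe within about 11 degrees (all of step 2 and height (world z) of scale above 0.03 m and contact force between the fingers and scale above 3 N and velocity of joint plunger between -0.01 and 0.01 m/s); the arm keeps its last pose, push and grip.
It fails at once if the pointer is pulled more than 10 mm past the marker (x of pointer in the frame of marker_line above 0.01 m).
It fails at once if the robot bears on the pipe rig (contact force between any of the fingers, the arm and rig above 4 N).
It fails at once if something else on the table is shifted by more than 30 mm (distance of any of jar_small, bowl, screwdriver, wrench, tee from where it was at the start of the episode above 0.03 m).
It also fails if it takes over 53 s, if anything falls off the work surface, if the arm or the gripper's body presses on something with over 40 N, if the wrist force passes 120 N, or if a joint passes its speed limit or range.

ROBOT

A 6-joint arm with a two-finger parallel gripper is mounted at the origin on the work surface. World frame = base frame: x ahead of the robot, y to its left, z up, the work surface at z = 0. Lengths are in mm, angles in rad, forces in N, time in s.
With the tool pointing down it reaches from about 400 to 825 mm from the base axis. Payload 7 kg.
Tool frame: the origin (TCP) lies at the very end of the fingers, on their centre line; the grasp point (between the pads) lies 19 mm behind it; z points along the fingers, y is the line along which they close (so a half turn about z gives the same grasp; the last joint's range is limited). The gripper opens to 88 mm and grips with 3 to 60 N. Pads are 19 mm wide; open, the fingers measure 130 mm over their backs; the gripper's body (78 mm by 193 mm) begins 47 mm behind the grasp point.
Start: joints at [0.288, 0.359, 0.012, 0, -1.224, -0.288], TCP at [674.978, -0.019, 226.561] pointing down, gripper open.
Joint ranges: [-3.07, 3.07], [-1.43, 2.12], [-1.02, 1.25], [-3.03, 1.67], [-3.05, -0], [-3.03, 3.03]. Speed limits (rad/s): [2.39, 2.39, 3.01, 3.14, 3.14, 3.14].

INTERFACE

Orientations are given as a unit quaternion [x, y, z, w].
In Python, from plant import bot gives the robot as it stands. Calls block until the motion is done:
- bot.move_ptp(position, orientation): joint-space move of the TCP to a pose.
- bot.line_to(position, velocity=150, ori=None): straight line of the TCP; ori=None keeps the orientation; velocity is the mean speed in mm/s.
- bot.move_joints(angles): joint-space move.
- bot.move_gripper(opening, force=None): finger opening in mm; force is the grip in N (None keeps the last); returns when the fingers have stopped.
- bot.pause(seconds).
- bot.solve_ik(position, orientation): joint angles nearest the present ones, or None.
- bot.read_state(): the state.
- bot.camera(name): name is "scene" or "side" or "wrist"; returns the picture (480x640x3 uint8, red, green, blue); there is no depth.
- bot.get_calibration(name): a dict with "fx", "fy", "cx", "cy" (pixels), "view" (4x4, takes a point from world to camera coordinates); the wrist camera has in their place "T_tool_cam" (4x4, takes a point from camera to tool coordinates, whose origin is the TCP and whose axes are the flange's). Camera axes: x right, y up, looking along -z (the intrinsics and any distortion apply to the point x, -y, -z); pixel columns grow to the right and rows downward; lengths in mm; the calibration is good to about 2 mm. A picture is of the moment at which its call begins: read the wrist's pose just before it. get_calibration takes no time and is no camera call.
A pose or a line that the arm cannot do raises bot.Unreachable and nothing moves.
- bot.close_job(): hands the job in; it is judged then, once.
The state is a dict: "t": time; "joint_pos": joint angles; "qvel": joint speeds; "tau": joint torques, N m; "tcp_pos": TCP position; "eef_rot": TCP orientation; "contact_force": force on the tool from outside, world axes, zero at the start; "moment": the same for the moment, N m; "width": finger opening in mm; "finger_force": force on a finger pad.
Only numpy, scipy, OpenCV 4.12 (cv2) and the standard library are available. Lean on these libraries where they do the work, as an engineer would, in place of code of your own. Each camera call takes 0.05 s, during which the arm holds its last target. There are 200 camera calls.

## Working session

There is one attempt and no reset: what is moved stays moved. The work goes in short steps, each a Python script; the robot and the scene stay as the last script left them, time stands still between calls to the robot, and variables do not carry over. Pictures are saved under pics/ and viewed, at most 10 in all, crops included, and the job is handed in when it is done.

```bash
mkdir -p pics; ls
cat > h.py <<'E'
import numpy as np, cv2
from plant import bot
from scipy.spatial.transform import Rotation as R
def save(n,im): cv2.imwrite(f'pics/{n}.png',im[:,:,::-1])
def cam(name,st=None):
    c=bot.get_calibration(name)
    if 'view' in c: T=np.linalg.inv(np.array(c['view']))
    else:
        W=np.eye(4);W[:3,:3]=R.from_quat(st['eef_rot']).as_matrix();W[:3,3]=st['tcp_pos']
        T=W@np.array(c['T_tool_cam'])
    return c,T
def ray(cT,uv):
    c,T=cT
    d=np.array([(uv[0]-c['cx'])/c['fx'],-(uv[1]-c['cy'])/c['fy'],-1.])
    return T[:3,3],T[:3,:3]@d
def plane(cT,uv,z):
    o,d=ray(cT,uv); return o+d*(z-o[2])/d[2]
def tri(a,b):
    A=[];B=[]
    for o,d in (a,b):
        d=d/np.linalg.norm(d);P=np.eye(3)-np.outer(d,d);A.append(P);B.append(P@o)
    p=np.linalg.solve(sum(A),sum(B)); o,d=a;d=d/np.linalg.norm(d);r=(p-o)-d*((p-o)@d)
    return p,np.linalg.norm(r)
E
python3 - <<'E'
from h import *
s=bot.read_state();print(s)
ims=[]
for n in('scene','side','wrist'):
    im=bot.camera(n);save(n+'0',im)
    c=bot.get_calibration(n);print(n,{k:(np.round(v,3).tolist()) for k,v in c.items()})
E
```

```text
pics
{'t': 0.0, 'joint_pos': array([ 2.88088015e-01,  3.59343079e-01,  1.10150907e-02, -3.66989508e-04,
       -1.22408601e+00, -2.88124664e-01]), 'qvel': array([-8.32146196e-04,  7.98318460e-04,  3.31406901e-05,  6.62990757e-04,
       -2.93944797e-05, -1.23834773e-03]), 'tau': array([-8.00930356e-04, -5.82726967e+01,  2.93058443e+01,  6.99745238e+00,
        6.93249181e-03, -2.06530804e-04]), 'tcp_pos': array([ 6.74487667e+02, -3.58466175e-02,  2.25628931e+02]), 'eef_rot': array([-7.07049391e-01,  7.07163683e-01,  5.37481176e-04, -6.28564088e-04]), 'contact_force': array([-0.27244564,  0.29746479, -0.37646179]), 'moment': array([-0.00605905,  0.00036249, -0.01637532]), 'finger_force': 0.0, 'width': 87.6377353514046}
scene {'fx': 467.603, 'fy': 467.603, 'cx': 310.653, 'cy': 238.467, 'view': [[-0.48, 0.877, 0.021, 380.489], [-0.581, -0.336, 0.741, 232.908], [0.657, 0.343, 0.671, -1591.886], [0.0, 0.0, 0.0, 1.0]]}
side {'fx': 608.929, 'fy': 608.929, 'cx': 321.289, 'cy': 248.517, 'view': [[-0.964, -0.265, 0.002, 548.93], [0.16, -0.578, 0.8, -211.147], [-0.211, 0.772, 0.599, -1070.56], [0.0, 0.0, 0.0, 1.0]]}
wrist {'fx': 364.262, 'fy': 364.262, 'cx': 320.099, 'cy': 240.422, 'T_tool_cam': [[-0.0, 0.962, 0.272, 72.59], [1.0, 0.0, -0.0, -0.298], [-0.0, 0.272, -0.962, -158.714], [0.0, 0.0, 0.0, 1.0]]}
```

View pics/scene0.png

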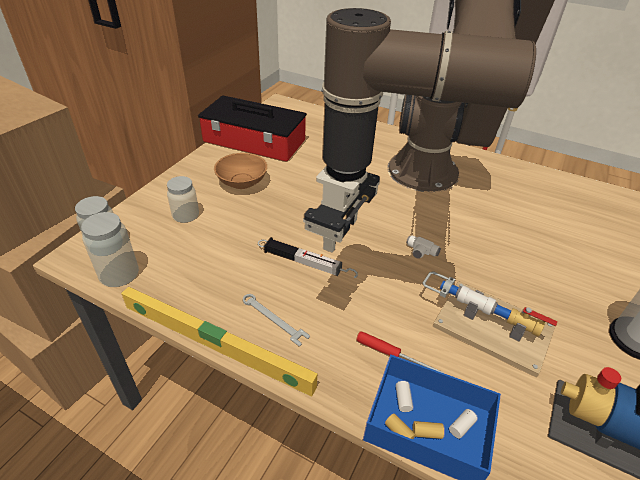

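View pics/side0.png

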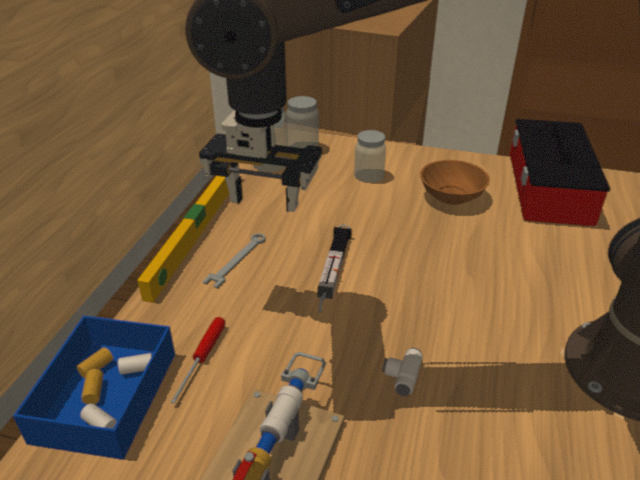

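View pics/wrist0.png

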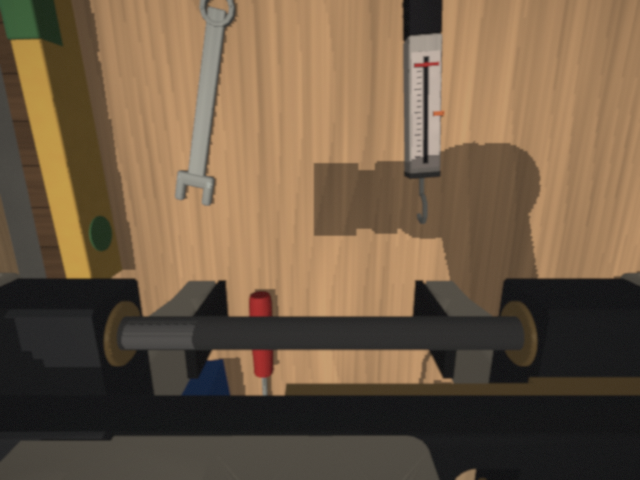

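Scene: scale at about (262..358, 243..275), bar near (432,281). Side: bar about (290..325, 355..362). Wrist: case front edge at (405..441,176), red pointer row 64, orange marker row 114. Zoomed crops come next for exact pixels.

Run:
```python
from h import *
def crop(n,x,y,w,h,W,H):
    im=cv2.imread(f'pics/{n}0.png')[y:y+h,x:x+w]; return cv2.resize(im,(W,H),interpolation=cv2.INTER_CUBIC)
a=np.hstack([crop('scene',410,260,80,60,400,300),crop('side',270,340,80,60,400,300)])
b=np.hstack([crop('scene',255,230,120,60,400,200)[:, :],crop('side',310,220,60,90,200,300)[:200],crop('side',310,220,60,90,200,300)[100:]])
cv2.imwrite('pics/m1.png',np.vstack([a,b]))
# rough
C={n:cam(n) for n in('scene','side')}; W=cam('wrist',bot.read_state())
for uv in [(405,177),(441,175),(404,37),(441,37),(422,221)]: print('w26',plane(W,uv,26).round(1))
print(tri(ray(C['scene'],(431,281)),ray(C['side'],(308,358))))
```

```text
w26 [591.8 -35.6  26. ]
w26 [556.9 -37.5  26. ]
w26 [ 600.4 -158.1   26. ]
w26 [ 567.7 -158.1   26. ]
w26 [571.9   8.4  26. ]
(array([542.39660295, 190.03860097,  63.77968323]), np.float64(3.9735644661428235))
```

View pics/m1.png

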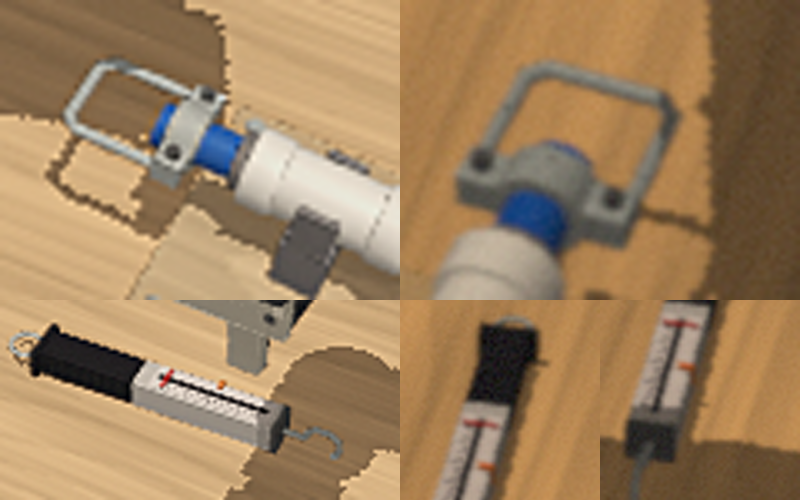

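The crops give bar ends in scene at (423.4,282.6) and (430.6,272.6), and in side at (297.4,354) and (324,359.4). The scale's hook end, pointer and marker are visible. Next I move with the tool half-turned so the wrist camera looks towards the hook, and take two views each of the scale and the bar.

```bash
cat >> h.py <<'E'
def quat(a,b=0):
    """tool down, tool x along heading a from world +y (positive = counter-clockwise)"""
    x=np.array([-np.sin(a),np.cos(a),0]);z=np.array([0,0,-1.]);y=np.cross(z,x)
    return R.from_matrix(np.c_[x,y,z]).as_quat()
E
python3 - <<'E'
from h import *
import pickle
C={n:cam(n) for n in('scene','side')}; W=cam('wrist',bot.read_state())
P=[tri(ray(C['scene'],a),ray(C['side'],b)) for a,b in [((423.4,282.6),(297.4,354)),((430.6,272.6),(324,359.4)),((427,277.6),(310.7,356.7))]]
for p in P: print(p[0].round(1),p[1].round(1))
print('ptr,marker',plane(W,(426,64),26),plane(W,(437,114),26))
for n,uv in dict(jar=(184,217),tee=(423,247),bowl=(241,185)).items(): print(n,plane(C['scene'],uv,10).round())
for p,a in [((588,-206,3),.08),((548,-70,55),-.1),((542,-20,90),.0),((548,90,200),0)]: print(bot.solve_ik(p,quat(a)))
D=[]
for i,(p,a) in enumerate([((585,-150,200),.08),((580,-100,200),.08),((542,85,200),0),((542,125,200),0)]):
    bot.move_ptp(p,quat(a)); bot.pause(.3); s=bot.read_state(); im=bot.camera('wrist'); D.append((s,im)); save(f'w{i+1}',im)
pickle.dump(D,open('D.pkl','wb')); print(bot.read_state()['t'])
cv2.imwrite('pics/m2.png',cv2.resize(np.vstack([np.hstack([D[0][1][:290],D[1][1][:290]]),np.hstack([D[2][1][:290],D[3][1][:290]])])[:,:,::-1],(800,363)))
E
```

```text
[560.6 179.6  63.1] 1.0
[516.  181.9  62. ] 1.9
[538.3 180.6  62.3] 0.5
ptr,marker [ 579.25904198 -136.32279363   26.        ] [565.64960838 -93.72686901  26.        ]
jar [ 608. -523.   10.]
tee [380. 128.  10.]
bowl [ 393. -472.   10.]
None
[ 0.22751216  0.33332503 -0.47189174  0.         -0.76557955  2.8140805 ]
[ 0.32456952  0.27366234 -0.45868841  0.         -0.83844558  2.81702314]
[ 0.51541682  0.18232587 -0.29356004  0.         -1.09491042  2.62617584]Traceback (most recent call last):
  File "<stdin>", line 11, in <module>
plant.Unreachable: the arm cannot take that pose within its joint ranges
```

```bash
cat >> h.py <<'E'
def quatd(a): return quat(a+np.pi)   # tool x away from the hook
E
python3 - <<'E'
from h import *
import pickle
D=[]
for i,(p,a) in enumerate([((540,290,200),0),((540,255,200),0),((580,-30,200),.08),((580,-80,200),.08)]):
    bot.move_ptp(p,quatd(a)); bot.pause(.3); s=bot.read_state(); im=bot.camera('wrist'); D.append((s,im)); save(f'w{i+1}',im)
pickle.dump(D,open('D.pkl','wb')); print(s['t'],s['joint_pos'],s['contact_force'])
cv2.imwrite('pics/m2.png',cv2.resize(np.vstack([np.hstack([D[0][1][:290,120:520],D[1][1][:290,120:520]]),np.hstack([D[2][1][:290,120:520],D[3][1][:290,120:520]])])[:,:,::-1],(800,580)))
E
```

```text
4.4083 [ 1.97787838e-01  2.31363735e-01 -2.29720810e-01 -3.92848194e-05
 -1.10957208e+00 -1.16859396e-01] [-0.15106927  0.23731098  0.11473526]
```

View pics/m2.png

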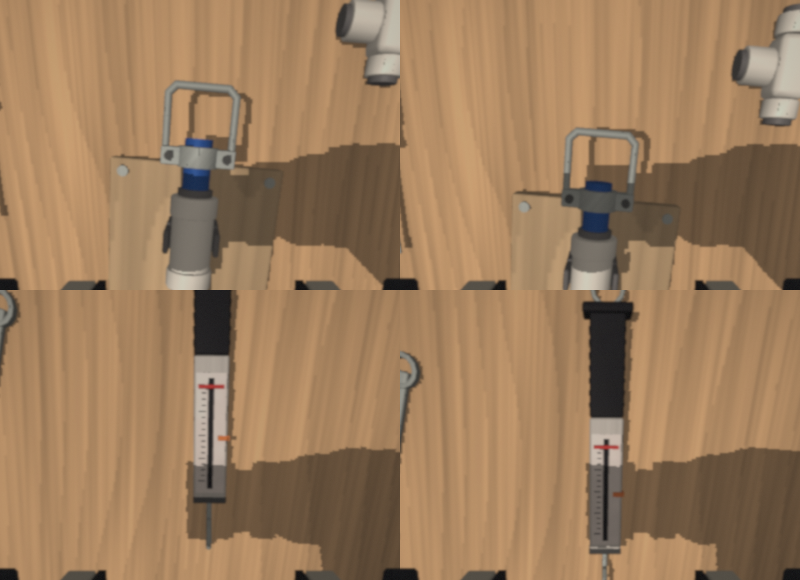

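Bar midpoint at full-image pixels (322,86) in view 1 and (323,132) in view 2. The grip/white boundary of the scale is at (332,65) in view 3 and (326,128) in view 4, with red pointer and orange marker visible in both. I triangulate these, using masks for the colours.

Run:
```python
from h import *
import pickle
D=pickle.load(open('D.pkl','rb')); K=[cam('wrist',s) for s,_ in D]
def T(i,a,j,b,n):
    p,e=tri(ray(K[i],a),ray(K[j],b)); print(n,p.round(1),e.round(1)); return p
T(0,(322,86.5),1,(323,132),'bar mid'); 
l=T(0,(296,84),1,(297,129.5),'bar l'); r=T(0,(350,89),1,(352,134),'bar r')
for i,uvs in((0,[(322,86.5),(309,270)]),(1,[(323,132),(314,245)])):
    a,b=[plane(K[i],u,62) for u in uvs]; d=b-a; print('pipe heading',np.arctan2(-d[0],d[1]), a)
for i,uv in((0,[(296,84),(350,89)]),(1,[(297,129.5),(352,134)])):
    a,b=[plane(K[i],u,62) for u in uv]; d=a-b; print('bar heading',np.arctan2(d[1],d[0]))
def cen(i,col):
    im=D[i][1][:290].astype(int); r,g,b=im[...,0],im[...,1],im[...,2]
    h=cv2.cvtColor(D[i][1][:290],cv2.COLOR_RGB2HSV).astype(int)
    m=(h[...,1]>150)&(h[...,2]>70)&((h[...,0]<4)|(h[...,0]>174) if col=='red' else (h[...,0]>=5)&(h[...,0]<=14))
    m[:,:290]=0;m[:,370:]=0
    n,_,st,ce=cv2.connectedComponentsWithStats(m.astype(np.uint8)); k=1+np.argmax(st[1:,4]); print(col,i,st[k],ce[k].round(1)); return ce[k]
pt=T(2,cen(2,'red'),3,cen(3,'red'),'pointer')
mk=T(2,cen(2,'or'),3,cen(3,'or'),'marker')
bd=T(2,(332,65),3,(326,128),'boundary'); fr=T(2,(330,209),3,(325,262),'front')
d=fr-bd; print('heading',np.arctan2(-d[0],d[1]),np.linalg.norm(d))
for i,k in((2,(332,65)),(3,(326,128)),(2,(330,209)),(3,(325,262)),(3,(328,21))): print(plane(K[i],k,26).round(1))
```

```text
bar mid [538.6 178.6  55. ] 0.6
bar l [559.1 176.7  54. ] 0.2
bar r [516.1 180.2  53.7] 1.3
pipe heading -0.07621779747581109 [539.20101742 179.51026446  62.        ]
pipe heading -0.08050593826396131 [538.11404638 178.70085722  62.        ]
bar heading -0.08716942709123686
bar heading -0.07798583174068455
red 2 [320  94  23   5  43] [330.7  96.2]
red 3 [317 155  20   5  36] [326.1 156.9]
pointer [ 579.9 -135.7   29.1] 0.2
or 2 [339 146  11   4  29] [344.6 147.7]
or 3 [334 203   9   3  25] [338.3 204. ]
marker [564.5 -94.7  28.9] 0.4
boundary [ 581.5 -160.    27.9] 0.3
front [572.6 -40.9  38. ] 0.1
heading 0.07422448463030061 119.83985706791282
[ 581.1 -160.4   26. ]
[ 581.8 -160.1   26. ]
[572.  -38.7  26. ]
[572.2 -36.8  26. ]
[ 587.2 -242.9   26. ]
```

Run:
```python
from h import *
q=quatd(.075)
bot.move_ptp((585.2,-205.5,80),q); bot.line_to((585.2,-205.5,4),80)
bot.move_gripper(20,50); s=bot.read_state(); print(s['tcp_pos'],s['width'],s['finger_force'])
bot.line_to((585.2,-205.5,100),100)
bot.line_to((522.3,-22.4,97),120,quatd(-.08)); bot.pause(.4)
s=bot.read_state(); print(s['t'],s['tcp_pos'],s['width'],s['finger_force'],s['contact_force'])
a=bot.camera('side');b=bot.camera('scene'); save('s1',a);save('c1',b)
cv2.imwrite('pics/m3.png',np.hstack([cv2.resize(a[240:400,240:400],(400,400),interpolation=2),cv2.resize(b[190:310,320:440+40][:, :120+40],(400,300),interpolation=2) if 0 else cv2.resize(b[190:310,330:450],(400,400),interpolation=2)])[:,:,::-1])
```

```text
[ 585.12896908 -205.51992529    3.96819432] 29.40858579979344 50.00021517276764
10.5083 [522.31518839 -22.51457571  96.97257655] 29.715719837810198 49.99938368797302 [ 0.52444395  0.02721076 -2.33107236]
```

View pics/m3.png

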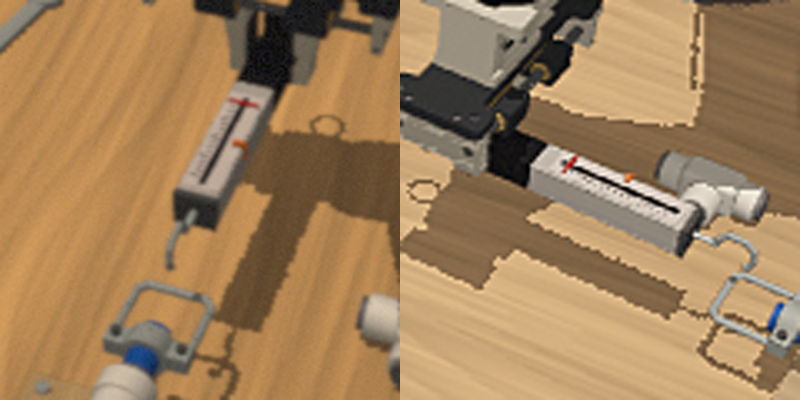

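The scale is held at about the right place over the stirrup. Side view has the pointer at (336.8,280.8) and the tip at (308,346.4). Scene view has the pointer at (381,238.9) and the tip at (434.4,270.4). I triangulate the hook and the tilt.

Run:
```python
from h import *
C={n:cam(n) for n in('scene','side')}
B=np.array([538.5,179,62]);X=np.array([.08,.997,0]);Y=np.array([-.997,.08,0])
def S(x,y): return (330+(x-400)/3.3333,190+y/3.3333)
def D(x,y): return (240+x/2.5,240+y/2.5)
for n,s,d in [('pointer',S(570,163),D(242,102)),('tip',S(748,268),D(170,266)),('slot front',S(680,211),D(203,182)),('bar A',S(716,312),D(137,285)),('bar B',S(738,278),D(210,296))]:
    p,e=tri(ray(C['scene'],s),ray(C['side'],d)); v=p-B; print(n,p.round(1),e.round(1),'rig',(v@X).round(1),(v@Y).round(1),v[2].round(1))
```

```text
pointer [528.2  48.6 121.4] 0.7 rig -130.9 -0.2 59.4
tip [539.9 192.2  96.3] 1.6 rig 13.2 -0.3 34.3
slot front [533.6 135.1 119.9] 1.7 rig -44.1 1.4 57.9
bar A [564.1 183.5  65.6] 0.5 rig 6.6 -25.2 3.6
bar B [516.9 183.1  63.2] 3.8 rig 2.4 21.9 1.2
```

```bash
cat > pull.py <<'E'
from h import *
X=np.array([.08,.997,0]);X/=np.linalg.norm(X);P0=np.array([522.3,-22.4,53.])
def rep(n):
    bot.pause(.3); s=bot.read_state(); print(n,round(s['t'],1),s['tcp_pos'].round(1),s['contact_force'].round(2),round(s['finger_force'],1))
def pics(k):
    a=bot.camera('side');b=bot.camera('scene')
    cv2.imwrite(f'pics/{k}.png',np.hstack([cv2.resize(a[230:390,240:400],(400,400),interpolation=2),cv2.resize(b[190:310,340:460],(400,400),interpolation=2)])[:,:,::-1])
E
python3 - <<'E'
from pull import *
for z in (80,66,58,53): bot.line_to(P0*[1,1,0]+[0,0,z],50); rep(z)
for d in (5,8,11,14,20,40): bot.line_to(P0-X*d,30); rep(d)
pics('m4')
E
```

```text
80 11.4 [522.4 -22.3  80.2] [ 0.88 -0.   -1.7 ] 50.0
66 12.1 [522.4 -22.4  66.2] [ 0.13  0.04 -1.89] 50.0
58 12.7 [522.4 -22.4  58.1] [-0.49  0.07 -1.58] 50.0
53 13.3 [522.4 -22.4  53.1] [ 0.27 -0.98 -2.91] 50.0
5 13.9 [521.9 -27.4  53. ] [ 0.06 -1.19 -2.16] 50.0
8 14.5 [521.7 -30.4  53. ] [ 0.9   0.33 -3.4 ] 50.0
11 15.0 [521.5 -33.2  53. ] [ 0.34  2.3  -2.25] 50.0
14 15.6 [521.2 -36.3  53. ] [ 0.05  3.16 -2.3 ] 50.0
20 16.2 [520.8 -42.3  53. ] [ 0.02  5.3  -3.08] 50.0
40 17.3 [519.5 -61.5  53. ] [ 1.71  8.98 -3.29] 50.0
```

View pics/m4.png

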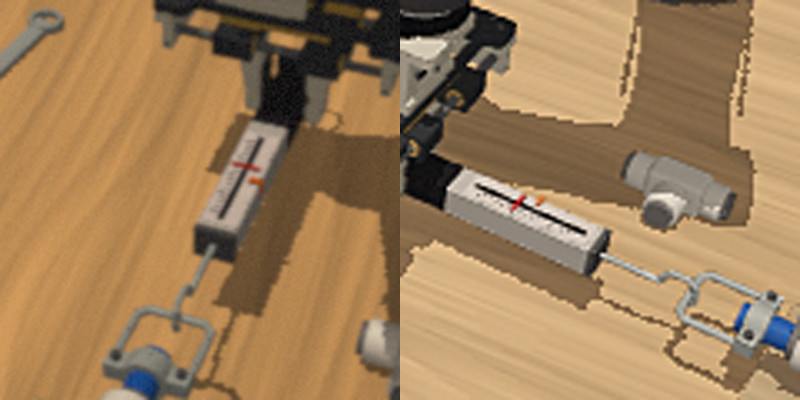

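The bar sits in the hook, with the pointer at about (245,167) in the side crop, short of the orange tab at (258,182). I pull 8 mm more and measure the gap on the face plane from both cameras.

```bash
cat >> pull.py <<'E'
def gap():
    for n,(x0,x1,y0,y1) in (('side',(310,360,275,340)),('scene',(350,410,230,275))):
        im=bot.camera(n); h=cv2.cvtColor(im,cv2.COLOR_RGB2HSV).astype(int); c=cam(n); o=[]
        for m in ((h[...,1]>130)&((h[...,0]<5)|(h[...,0]>172)),(h[...,1]>165)&(h[...,2]>110)&(h[...,0]>=6)&(h[...,0]<=15)):
            k=np.zeros_like(m);k[y0:y1,x0:x1]=m[y0:y1,x0:x1]
            N,_,st,ce=cv2.connectedComponentsWithStats(k.astype(np.uint8)); j=1+np.argmax(st[1:,4]); o.append((plane(c,ce[j],76.5),ce[j].round(1),st[j,4]))
        v=o[0][0]-o[1][0]; print(n,'ptr-marker along',(v@X).round(1),'across',(v@[-X[1],X[0],0]).round(1),[t[1:] for t in o])
E
python3 - <<'E'
from pull import *
gap(); bot.line_to(P0-X*48,30); rep(48); gap(); pics('m5')
E
```

```text
side ptr-marker along -13.5 across -12.4 [(array([338.3, 296.1]), np.int32(13)), (array([342.4, 302.3]), np.int32(9))]
scene ptr-marker along -13.2 across -11.8 [(array([375. , 250.4]), np.int32(10)), (array([381.8, 249.8]), np.int32(5))]
48 18.2 [519.  -69.2  53. ] [ 0.62 10.73 -4.7 ] 50.0
side ptr-marker along -4.8 across -13.3 [(array([337.7, 296. ]), np.int32(16)), (array([343.8, 299.3]), np.int32(9))]
scene ptr-marker along -5.2 across -13.2 [(array([374.8, 250.7]), np.int32(9)), (array([379. , 248.5]), np.int32(4))]
```

View pics/m5.png

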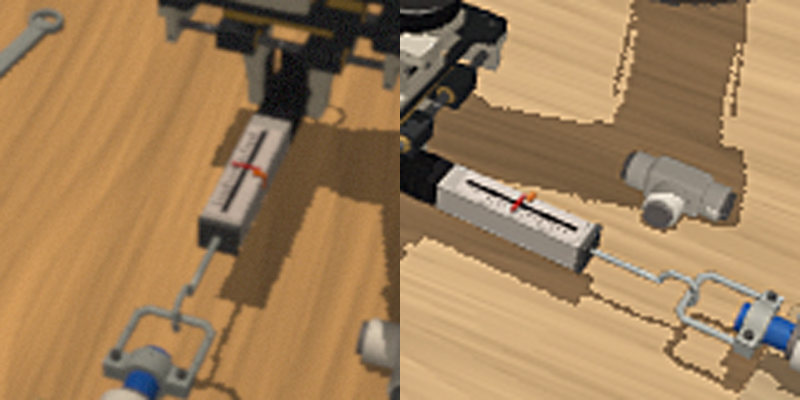

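Run:
```python
from pull import *
bot.line_to(P0-X*52.5,20); rep(52.5); gap(); bot.pause(.4); pics('m6');
```

```text
52.5 19.1 [518.7 -73.5  53. ] [ 0.54 11.99 -2.15] 50.0
side ptr-marker along -1.1 across -12.8 [(array([337.4, 295.8]), np.int32(15)), (array([343.9, 297.8]), np.int32(10))]
scene ptr-marker along -1.4 across -11.8 [(array([374.9, 250.4]), np.int32(7)), (array([377.5, 248. ]), np.int32(4))]
```

View pics/m6.png

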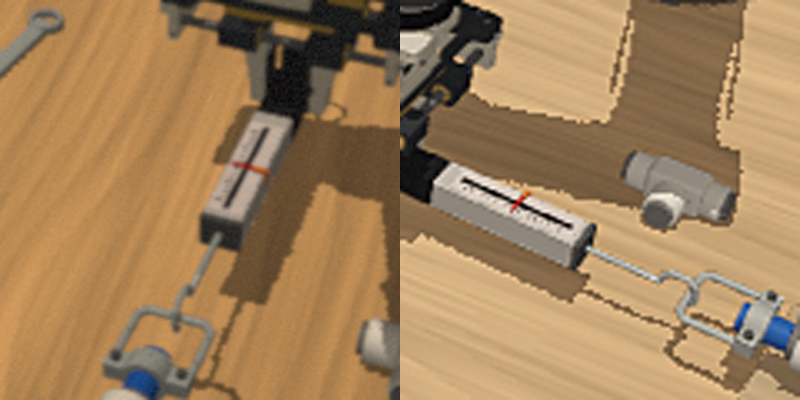

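Pointer and tab now form one line at about (250,167) in the side crop and (522,201) in the scene crop. Both cameras put the remaining gap at about 1.2 mm, so I pull 0.8 mm more, hold and hand in.

Run:
```python
from pull import *
bot.line_to(P0-X*53.3,10); bot.pause(1.0); rep('end'); gap(); print(bot.close_job())
```

```text
end 21.3 [518.7 -74.2  53. ] [ 1.13 12.35 -1.91] 50.0
side ptr-marker along -0.9 across -12.4 [(array([337.6, 295.8]), np.int32(14)), (array([343.9, 297.6]), np.int32(8))]
scene ptr-marker along -0.1 across -14.8 [(array([374.6, 250.6]), np.int32(8)), (array([377.3, 247.3]), np.int32(3))]
the job is handed in; nothing more can be done
None
```

I handed the job in at about 21 s with the scale still held on the bar: the pointer was within about 1 mm of the orange marker by both cameras and the pull was about 12 N; no verdict came back.

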